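# Charge the sample-filter hand pump

### The job

Get the hand pump ready for filtering a water sample: first push the blue vent lever with your fingertips, away from the robot, round to its stop so that it lies across the pipe (vent shut). Then press the black knob of the pump all the way down and let it come all the way up again, over and over, until the orange indicator pin stands fully out, and leave the knob up. Do not touch the pin itself, and leave the bottle, the yellow tube rack and the jar where they stand.

Things in the scene. Friction and masses are not known exactly. Their poses are not given: they have to be found in the camera images.
- station: Pump unit bolted to the table. Origin on the table under the plunger axis, z up; at yaw 0 +x points away from the robot, +y left. Steel plate 150 (x) x 260 mm (y -160 to 100), 12 thick. Green block 56 x 110 (y -28 to 82), top z 65; pump barrel radius 24 at the origin, top z 110; pin turret at y 55; filter bowl radius 20 at (50, 45), top z 66; brass pipe along -y at z 50, radius 8.
- plunger (a joint): Travel of the pump's knob, m: 0 up (rest), 0.021 fully down at a hard stop. A spring (7.5 N at the top, 11.6 N at the bottom) brings it back up within about 0.3 s. As it rises from a full stroke it lifts the pin one step of 12 mm (the first step may be more or less). A stroke under 17 mm, or not let right up to the top, may give nothing. Extra strokes with the pin fully out do no harm.
- knob_top (a point): Centre of the top face of the round black mushroom knob (radius 24 mm, 18 mm thick); it moves with the plunger: 153 mm above the table at rest, 132 mm fully down. Pressed straight down with closed fingertips.
- pin (a joint): How far the orange indicator pin has risen, m: 0 = down (only its top 2 mm shows), about 0.048 = fully out. It starts anywhere from 0 to 0.018 and stays where the pump has brought it; 3 or 4 full strokes are needed.
- pin_top (a point): Centre of the top of the orange pin (radius 6 mm), which slides straight up out of an aluminium turret (radius 13 mm, top 70 mm above the table) at y +55 mm of the station; 72 mm above the table when down, about 120 mm when fully out. Not to be touched.
- vent (a joint): Angle of the blue vent lever about its vertical pivot, rad: 0 = open, lever points along the pipe (station -y); 1.571 = shut, at its stop, lever points to station +x. Grows counterclockwise seen from above. Starts from 0 to 0.5. Stays where it is left; friction about 0.07 N m, so 1.2 N at 60 mm from the pivot.
- lever_pivot (a point): Pivot of the vent lever, at (0, -100, 95) mm in the station's frame. The blue lever has a hub of radius 11 mm and an upright flat blade reaching 75 mm from the pivot, 8 mm thick, 20 mm tall, from 85 to 108 mm above the table. Below it are only the pipe, the valve (top 65 mm) and the plate.
- lever_end (a point): On the middle of the lever's blade, 70 mm from the pivot and 95 mm above the table; moves with the lever. Pushed on the blade's clockwise side (the side nearer the robot while it is open).
- amber_bottle: Loose brown glass bottle, radius 30 mm, 140 mm tall, standing; origin under its centre. Leave alone.
- tube_rack: Loose yellow tube rack 60 x 100 mm, 40 mm tall with its tubes; origin under its centre. Leave alone.
- jar: Loose glass jar with a metal lid, radius 30 mm, 70 mm tall; origin under its centre. Leave alone.

How it is judged:
By the outcome, as a careful person would: the job done as asked, in the order asked, and still so for the second after the job is handed in, with the robot touching nothing.
It also fails if it takes over 53 s, if anything falls off the work surface, if the arm or the gripper's body presses on something with over 40 N, if the wrist force passes 120 N, or if a joint passes its speed limit or range.

### The arm

A 6-joint arm with a two-finger parallel gripper is mounted at the origin on the work surface. World frame = base frame: x ahead of the robot, y to its left, z up, the work surface at z = 0. Lengths are in m, angles in degrees, forces in N, time in s.
With the tool pointing down it reaches from about 0.375 to 0.75 m from the base axis. Payload 9 kg.
Tool frame: the origin (TCP) lies where the fingers leave the gripper's body, on its centre line; the fingertips stand 73 mm ahead of it and the grasp point (between the pads) lies 54 mm ahead of it (robot.tip_reach is the distance from the TCP to the fingertips, in m); z points along the fingers, y is the line along which they close (so a half turn about z gives the same grasp; the last joint's range is limited). The gripper opens to 85 mm and grips with 20 to 120 N. Pads are 22 mm wide; open, the fingers measure 114 mm over their backs; the gripper's body (76 mm by 85 mm) begins 54 mm behind the grasp point. The pads swing forward as they close: fully open they stand 13 mm farther back than shut.
Start: joints at [62.871, 5.964, 5.575, 89.605, 0, 77.527], TCP at [0.152, 0.581, 0.304] pointing down, gripper open.
Joint ranges: [-171.21, 171.21], [-48.23, 106.86], [-62.78, 66.21], [-105.2, 120.99], [-86.42, 89.51], [-180, 180]. Speed limits (degrees/s): [127.2, 127.2, 147.25, 180, 180, 180].

### API

Orientations are given as [roll, pitch, yaw] about the fixed x, y, z axes, in that order (R = Rz(yaw) Ry(pitch) Rx(roll)).
In Python, from plant import robot gives the robot as it stands. Calls block until the motion is done:
- robot.move_pose(position, orientation): joint-space move of the TCP to a pose.
- robot.line_to(position, vel=0.15, rotation=None, guard=None): straight line of the TCP; rotation=None keeps the orientation; vel is the mean speed in m/s. With guard (N) it stops when the force on the tool has changed by that much, and returns True; else False.
- robot.goto_joints(angles): joint-space move.
- robot.set_gripper(opening): finger opening in m; the grip force is fixed at half the most; returns when the fingers have stopped.
- robot.pause(seconds).
- robot.ik(position, orientation): joint angles nearest the present ones, or None.
- robot.observe(): the state.
- robot.grab_frame(name): name is "scene" or "top"; returns the picture (384x512x3 uint8, blue, green, red); there is no depth.
- robot.get_calibration(name): a dict with "vertical_fov" (degrees; the focal length in pixels is half the picture's height over the tangent of half this angle, whatever the lens; pixels are square), "cx", "cy" (the principal point, pixels), "rvec" (rotation vector, rad) and "tvec" (3), from world to camera coordinates, as OpenCV has them. Camera axes: x right, y down, z forward; pixel columns grow to the right and rows downward; lengths in m; the calibration is good to about 2 mm. A picture is of the moment at which its call begins. get_calibration takes no time and is no camera call.
A pose or a line that the arm cannot do raises robot.IKError and nothing moves.
- robot.job_done(): hands the job in; it is judged then, once.
The state is a dict: "time": time; "q": joint angles; "qvel": joint speeds; "joint_torque": joint torques, N m; "tool_pos": TCP position; "tcp_rot": TCP orientation; "ft_force": force on the tool from outside, world axes, zero at the start; "torque": the same for the moment, N m; "gripper_width": finger opening in m; "gripper_force": force on a finger pad.
Only numpy, scipy, OpenCV 4.12 (cv2) and the standard library are available. Lean on these libraries where they do the work, as an engineer would, in place of code of your own. Each camera call takes 0.05 s, during which the arm holds its last target. There are 200 camera calls.

## Working session

There is one attempt and no reset: what is moved stays moved. The work goes in short steps, each a Python script; the robot and the scene stay as the last script left them, time stands still between calls to the robot, and variables do not carry over. Pictures are saved under pics/ and viewed, at most 10 in all, crops included, and the job is handed in when it is done.

```bash
mkdir -p pics; ls
python3 - <<'E'
from plant import robot
import cv2
for n in("scene","top"):
    cv2.imwrite(f"pics/{n}0.png",robot.grab_frame(n)); print(n,robot.get_calibration(n))
print(robot.observe())
E
```

```text
pics
scene {'vertical_fov': 55.562913054501195, 'cx': 260.0826915327014, 'cy': 193.19790579739671, 'rvec': array([ 1.84148982,  1.92152302, -0.61421796]), 'tvec': array([-0.08206821, -0.38153331,  1.06778007])}
top {'vertical_fov': 52.43592150812386, 'cx': 254.44654382479268, 'cy': 192.10726067792834, 'rvec': array([ 2.11031679, -2.16984699,  0.20002717]), 'tvec': array([0.09825472, 0.56331235, 0.9069514 ])}
{'time': 0.1, 'q': array([ 6.28685529e+01,  5.99702578e+00,  5.53124917e+00,  8.96048598e+01,
       -2.48665053e-04,  7.75279000e+01]), 'qvel': array([-0.05580473, -0.02903171,  0.07575904, -0.02549285, -0.05451291,
       -0.09387861]), 'joint_torque': array([ 4.70496001e-03, -5.58204424e+01,  5.04722071e+01,  1.27869827e-02,
       -3.58350453e-04,  2.28875803e-05]), 'tool_pos': array([0.15172163, 0.58027671, 0.30317879]), 'tcp_rot': array([-1.79930977e+02, -1.50121317e-02,  1.65340644e+02]), 'ft_force': array([ 0.47096889, -0.56716823, -0.73195543]), 'torque': array([ 0.00803296, -0.03856616,  0.05301969]), 'gripper_force': 0.0, 'gripper_width': 0.08569643357739809}
```

View pics/scene0.png

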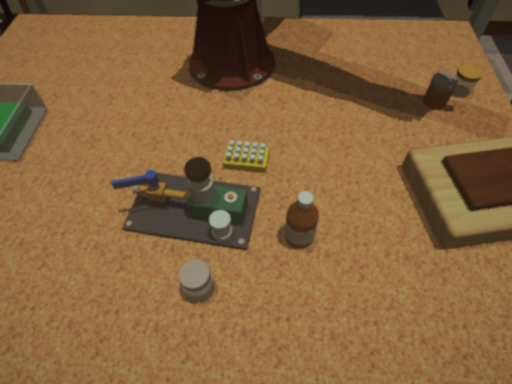

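View pics/top0.png

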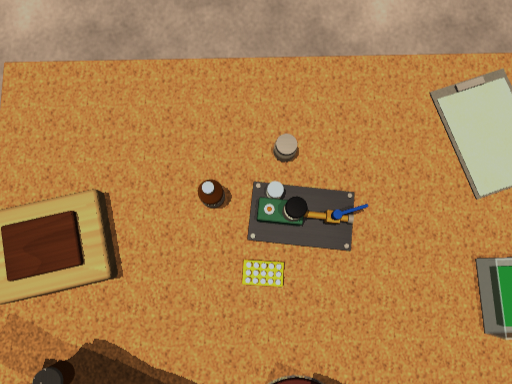

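Scene camera: knob at about (198,168), lever from (151,178) to (113,184), pin at (231,197). Top camera: knob at (296,208), pin at (269,210), lever from (337,215) to (368,207). I'll zoom in on both for precise pixels.

Run:
```python
import cv2
for n,(x,y,w,h) in dict(scene=(105,150,160,100),top=(240,170,140,90)).items():
    im=cv2.imread(f"pics/{n}0.png")[y:y+h,x:x+w]
    im=cv2.resize(im,None,fx=5,fy=5,interpolation=cv2.INTER_CUBIC)
    im=cv2.convertScaleAbs(im,alpha=1.5,beta=10)
    for k in range(0,w,20): cv2.putText(im,str(x+k),(k*5,10),0,.35,(255,255,255)); cv2.line(im,(k*5,0),(k*5,h*5),(200,200,200),1) if 0 else cv2.line(im,(k*5,12),(k*5,20),(255,255,255),1)
    for k in range(10,h,10): cv2.putText(im,str(y+k),(0,k*5+4),0,.35,(255,255,255))
    cv2.imwrite(f"pics/{n}c.png",im)
```

```text
(no output)
```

View pics/scenec.png

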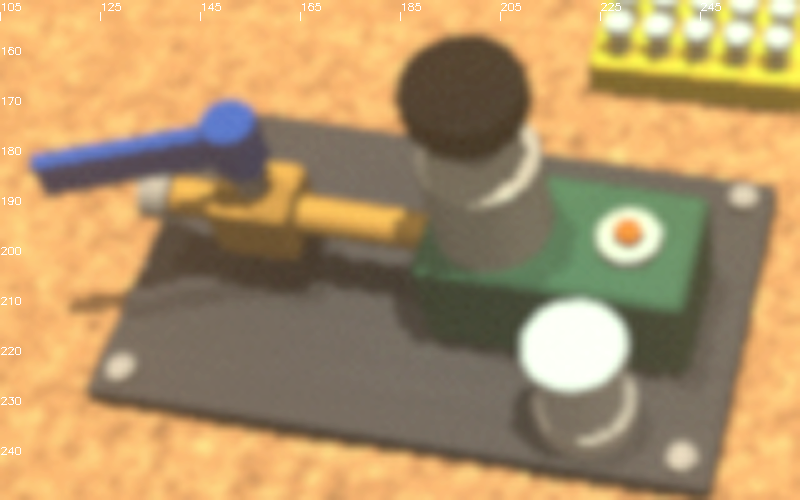

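View pics/topc.png

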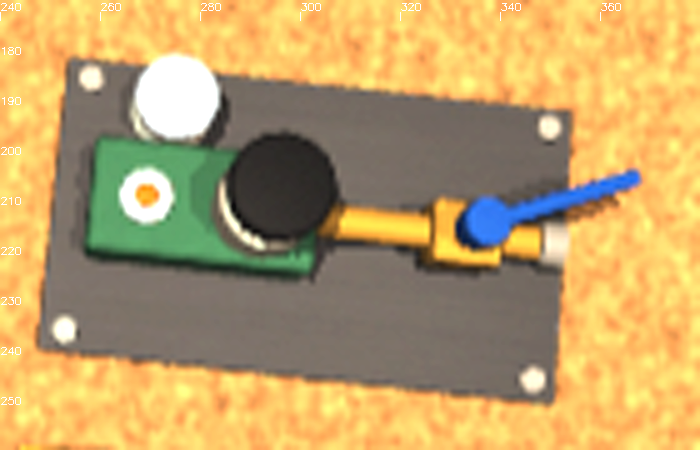

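Picked from the crops (crop/5 plus offset): plate corners, knob, hub, turret, bowl and lever tip in both views. The pin is nearly down. Next I fit the station pose and lever angle, and triangulate heights as a check.

```bash
cat > fit.py <<'E'
from plant import robot
import numpy as np,cv2
from scipy.optimize import least_squares
def cam(n):
    c=robot.get_calibration(n); f=192/np.tan(np.radians(c["vertical_fov"]/2))
    return np.array([[f,0,c["cx"]],[0,f,c["cy"]],[0,0,1]]),c["rvec"],c["tvec"]
C={n:cam(n) for n in("scene","top")}
proj=lambda n,P:cv2.projectPoints(np.float64(P).reshape(-1,1,3),C[n][1],C[n][2],C[n][0],None)[0].reshape(-1,2)
def tri(ps,pt):
    M=[C[n][0]@np.c_[cv2.Rodrigues(C[n][1])[0],C[n][2]] for n in("scene","top")]
    h=cv2.triangulatePoints(*M,np.float64(ps).reshape(2,1),np.float64(pt).reshape(2,1)).ravel(); return h[:3]/h[3]
def world(p,L):
    c,s=np.cos(p[2]),np.sin(p[2]); L=np.array(L)/1000
    return np.c_[p[0]+c*L[:,0]-s*L[:,1],p[1]+s*L[:,0]+c*L[:,1],L[:,2]]
E
python3 - <<'E'
from fit import *
D={"scene":[((-75,100,12),(260,187.4)),((75,100,12),(247.4,247.6)),((75,-160,12),(123.4,228)),((0,0,153),(197.8,167.8)),((0,-100,108),(150.8,174.4)),((50,45,66),(220,218.8)),((0,55,70),(230.6,197.4))],
"top":[((75,100,12),(253.6,181.6)),((75,-160,12),(354.4,192)),((-75,-160,12),(350.6,250.4)),((-75,100,12),(247.6,239.6)),((50,45,66),(275.4,189.2)),((0,55,70),(269.4,209)),((0,0,153),(296.4,207.4)),((0,-100,108),(337.4,214.2))]}
tips={"scene":(112.5,182),"top":(367.2,205.6)}
def res(p):
    r=[]
    tip=(75*np.sin(p[3]),-100-75*np.cos(p[3]),106)
    for n in D:
        L=[a for a,_ in D[n]]+[tip]; u=[b for _,b in D[n]]+[tips[n]]
        r.append((proj(n,world(p,L))-u))
    return np.vstack(r).ravel()
s=least_squares(res,[.55,0,0,.3],loss="soft_l1"); p=s.x
print(p,np.degrees(p[2:])); print(res(p).reshape(-1,2).round(1).tolist())
for k,a,b in(("knob",(197.8,167.8),(296.4,207.4)),("hub",(150.8,174.4),(337.4,214.2)),("tip",tips["scene"],tips["top"]),("turret",(230.6,197.4),(269.4,209))): print(k,tri(a,b).round(4))
print(world(p,[(0,0,153),(0,-100,108),(0,55,70)]).round(4)); np.save("p.npy",p)
for n,b,j,r in(("objs",(0,0),0,0),): pass
E
```

```text
[ 0.51337453 -0.0044165  -0.13439452  0.39653625] [-7.70023867 22.71985332]
[[0.9, -0.7], [-0.2, 0.3], [-1.6, -0.3], [-0.3, -1.8], [-0.2, -0.5], [0.2, -0.1], [0.5, -0.7], [-1.6, -0.5], [-0.6, -0.7], [0.0, -0.3], [0.1, 0.4], [-0.9, 0.1], [-0.5, -0.2], [-0.6, -0.1], [-0.3, -0.7], [0.0, -0.2], [0.9, -0.8]]
knob [ 0.5125 -0.0054  0.1468]
hub [ 0.4996 -0.1038  0.1061]
tip [ 0.5179 -0.1745  0.1027]
turret [0.5207 0.0487 0.0673]
[[ 0.5134 -0.0044  0.153 ]
 [ 0.5    -0.1035  0.108 ]
 [ 0.5207  0.0501  0.07  ]]
```

Station fit: (0.513, -0.004), yaw -7.7°. The lever is at about 0.40 rad, and the residuals are around 1 px. Now the lever push.

```bash
cat > lever.py <<'E'
from fit import *
p=np.load("p.npy"); yaw=p[2]; TR=robot.tip_reach
def pose(a,off,r=57,ztip=90):
    d=np.array([np.sin(a),-np.cos(a)]);t=np.array([np.cos(a),np.sin(a)])
    xy=np.array([0,-100])+r*d-off*t
    return world(p,[(*xy,ztip+1000*TR)])[0],[180,0,np.degrees(a+yaw)]
E
python3 - <<'E'
from lever import *
import cv2
print(TR); robot.set_gripper(0)
a=p[3]; P,R=pose(a,27,ztip=150); robot.move_pose(P,R)
P,R=pose(a,27); print("down",robot.line_to(P,guard=10))
o=robot.observe(); print(o["time"],o["tool_pos"]-P,o["ft_force"])
P,R=pose(a,15); print(robot.line_to(P,vel=.06,guard=10),robot.observe()["ft_force"])
for b in np.linspace(a,1.45,6)[1:]:
    P,R=pose(b,15); g=robot.line_to(P,vel=.08,rotation=R,guard=12); print(b.round(2),g,robot.observe()["ft_force"].round(1))
P,R=pose(1.571,15); g=robot.line_to(P,vel=.04,rotation=R,guard=8); print(g,robot.observe()["ft_force"].round(1))
if not g:
    P,R=pose(1.571,7); print("stop",robot.line_to(P,vel=.03,guard=8))
o=robot.observe(); print(o["time"],o["tool_pos"]-pose(1.571,15)[0],o["ft_force"])
P,R=pose(1.571,40); robot.line_to(P)
P,R=pose(1.571,40,ztip=170); robot.line_to(P,vel=.25)
print(robot.observe()["time"])
P=world(p,[(0,-160,260+1000*TR)])[0]
im=robot.grab_frame("scene"); t=robot.grab_frame("top")
cv2.imwrite("pics/l.png",np.hstack([cv2.resize(i,None,fx=2.5,fy=2.5,interpolation=2) for i in(im[130:260,100:260],t[150:280,230:390])]))
E
```

```text
0.0726
down False
4.3083 [0.00013272 0.0001231  0.00049135] [-0.17442063  0.09026198  1.11083345]
False [-0.24075179 -0.28906959 -0.160585  ]
0.61 False [ 0.  -0.6  0.8]
0.82 False [ 0.5  0.5 -0.3]
1.03 False [-0.4 -0.2  0.9]
1.24 False [-0.2  0.  -0.6]
1.45 False [ 0.3  0.1 -0.1]
False [-2.6 -2.1 -0.1]
stop True
6.9833 [-2.16421463e-04 -1.77654665e-04 -3.96045539e-05] [-0.68273385 -4.99237094  1.25529877]
7.7667
```

View pics/l.png

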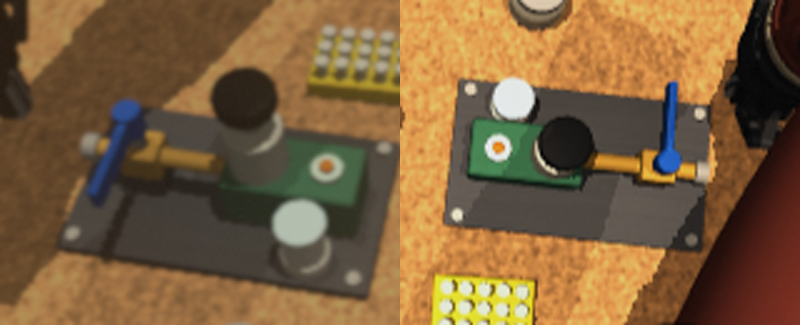

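The lever now lies square across the pipe, in the top crop from hub (668,160) to tip (673,85). The >8 N reaction came right at the expected stop position. Pumping next.

Run:
```python
from lever import *
R=robot.observe()["tcp_rot"]
K=lambda z,y=0:world(p,[(0,y,z+1000*TR)])[0]
robot.line_to(world(p,[(57,-140,200+1000*TR)])[0],vel=.25)
robot.line_to(K(200),vel=.25); robot.line_to(K(160),vel=.15)
for i in range(5):
    g=robot.line_to(K(126),vel=.06,guard=25); o=robot.observe()
    print(g,(o["tool_pos"][2]-TR).round(4),o["ft_force"].round(1))
    robot.line_to(K(160),vel=.1); robot.pause(.4)
robot.line_to(K(220),vel=.25); robot.line_to(K(220,-160),vel=.25)
print(robot.observe()["time"])
im=robot.grab_frame("scene"); t=robot.grab_frame("top")
cv2.imwrite("pics/k.png",np.hstack([cv2.resize(i,None,fx=2.5,fy=2.5,interpolation=2) for i in(im[130:260,100:260],t[150:280,230:390])]))
cv2.imwrite("pics/kf.png",im)
```

```text
True 0.1323 [-1.6 -0.4  7.1]
True 0.1326 [-3.   0.9 11.9]
True 0.1326 [-2.1  0.1 10.5]
True 0.1326 [-3.6  0.3 11.2]
True 0.1326 [-2.7  1.3 10.9]
17.2167
```

View pics/k.png

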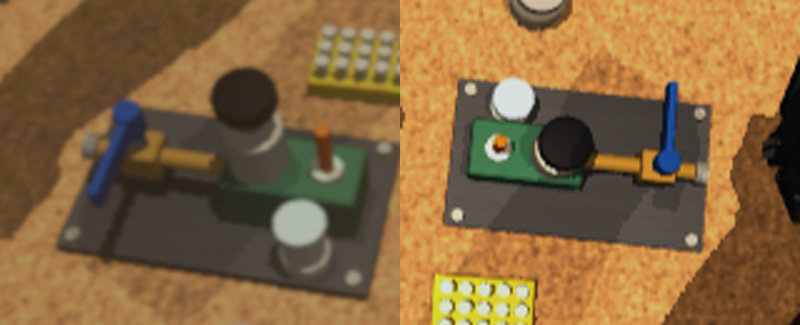

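The pin stands up: in the scene crop its top is at about (322,128), so pixel (228.8,181.2). I'll check that against the projected heights.

Run:
```python
from lever import *
for z in(70,96,108,114,120): print(z,*[proj(n,world(p,[(0,55,z)]))[0].round(1) for n in C])
im=cv2.imread("pics/kf.png")[165:210,215:245]; cv2.imwrite("pics/kz.png",cv2.resize(im,None,fx=12,fy=12,interpolation=cv2.INTER_CUBIC))
```

```text
70 [231.1 196.7] [268.8 208.9]
96 [230.1 188.9] [269.4 207.4]
108 [229.6 185.2] [269.7 206.7]
114 [229.3 183.3] [269.8 206.4]
120 [229.1 181.3] [269.9 206. ]
```

View pics/kz.png

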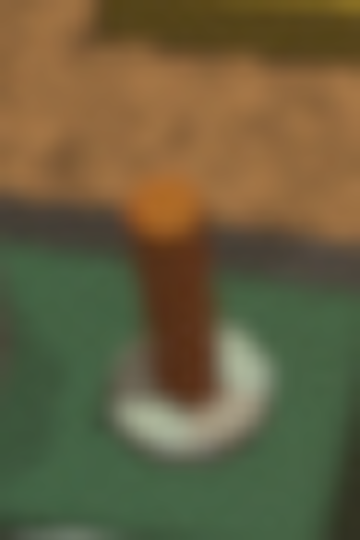

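The pin top's centre is at about (229,182.3). After the 0.7 px offset seen at the turret, that gives z of about 119 mm, so it looks fully out. Two extra harmless strokes will confirm it doesn't rise further.

Run:
```python
from lever import *
K=lambda z,y=0:world(p,[(0,y,z+1000*TR)])[0]
robot.line_to(K(200),vel=.25); robot.line_to(K(160),vel=.15)
for i in range(2):
    g=robot.line_to(K(126),vel=.06,guard=25); print(g,(robot.observe()["tool_pos"][2]-TR).round(4))
    robot.line_to(K(160),vel=.1); robot.pause(.6)
robot.line_to(K(220),vel=.25); robot.line_to(K(220,-160),vel=.25); robot.pause(.3)
im=robot.grab_frame("scene"); cv2.imwrite("pics/kf2.png",im)
a=cv2.imread("pics/kf.png")
print(robot.observe()["time"],cv2.absdiff(a,im)[150:250,110:265].max(),cv2.absdiff(a,im)[165:210,215:245].max(), cv2.absdiff(a,im)[150:250,110:265].mean())
```

```text
True 0.1325
True 0.1325
23.1583 22 4 0.7321720430107527
```

The pin region didn't change (maximum difference 4 grey levels), so the pin is fully out. The arm is clear of everything, so I'm handing in.

```bash
python3 -c "
from plant import robot
print(robot.job_done())"
```

```text
the job is handed in; nothing more can be done
None
```

The vent lever is shut at its stop, the orange pin is fully out after 7 full strokes and the knob is up; the job was handed in at about 23 s with the robot clear, and no verdict was returned.

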